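# Find the two through-bores of a heat spreader with gauge pins

### The job

The sloping heat spreader has a row of five look-alike bores: two are fixing holes drilled right through, three are blind sensor wells, and which is which must be found by feel. Probe the bores with the two steel gauge pins from the stand, and leave one pin in each through-bore, pushed fully home until its handle rests on the spreader's face, so that the fixing holes are marked for the fitter. Do not knock over or shift the nut driver or anything else on the bench, and leave nothing in a blind bore.

Things in the scene. Friction and masses are not known exactly. Their poses are not given: they have to be found in the camera images.
- fixture: fixed cradle holding the heat spreader: base plate 110 (x) x 210 (y) x 8 mm, a dark steel cheek at each end reaching 99 mm from the middle and no higher than the spreader. Origin: on the bench, straight below the middle of the spreader's drilled face; z up, y level along the row of bores, x level, away from the low side of the slope.
- spreader: fixed plain aluminium block 50 (x) x 172 (y) x 45 mm (z), held sloping. z is the axis of all five bores, out of the drilled face, leaning 30 degrees from vertical towards the fixture's -x (towards the robot, give or take the yaw); y runs along the row. Origin: centre of its underside; drilled face at z = +45 mm, its middle 105 mm above the bench.
- bore_1 (a point): centre of the mouth of bore 1, on the drilled face (spreader x = 0, y = -64, z = 45 mm); z along the bore, outwards. The five bores are 11 mm across, 32 mm apart and alike from outside: three have a flat rigid floor 24 mm below the face, two go right through the 45 mm with free space for a pin beyond; which two changes every time
- bore_2 (a point): centre of the mouth of bore 2, on the drilled face (spreader x = 0, y = -32, z = 45 mm); z along the bore, outwards. The five bores are 11 mm across, 32 mm apart and alike from outside: three have a flat rigid floor 24 mm below the face, two go right through the 45 mm with free space for a pin beyond; which two changes every time
- bore_3 (a point): centre of the mouth of bore 3, on the drilled face (spreader x = 0, y = 0, z = 45 mm); z along the bore, outwards. The five bores are 11 mm across, 32 mm apart and alike from outside: three have a flat rigid floor 24 mm below the face, two go right through the 45 mm with free space for a pin beyond; which two changes every time
- bore_4 (a point): centre of the mouth of bore 4, on the drilled face (spreader x = 0, y = 32, z = 45 mm); z along the bore, outwards. The five bores are 11 mm across, 32 mm apart and alike from outside: three have a flat rigid floor 24 mm below the face, two go right through the 45 mm with free space for a pin beyond; which two changes every time
- bore_5 (a point): centre of the mouth of bore 5, on the drilled face (spreader x = 0, y = 64, z = 45 mm); z along the bore, outwards. The five bores are 11 mm across, 32 mm apart and alike from outside: three have a flat rigid floor 24 mm below the face, two go right through the 45 mm with free space for a pin beyond; which two changes every time
- stand: fixed grey plastic block 50 (x) x 160 (y) x 70 mm high; origin at the centre of its underside, z up. Three sockets 12 mm across and 64 mm deep in its top, at y = -50, 0 and +50 mm; the two gauge pins and the nut driver stand in them, in any order.
- pin_1_handle (a point): loose steel gauge pin, about 90 g: round handle 16 mm across, 50 mm long; below it a shank 8 mm across, 60 mm long, its last 6 mm tapered to 4 mm. Point: handle centre; z along the pin from tip to handle: shoulder at z = -25, tip at z = -85 mm. Starts upright in the stand, shoulder on the stand's top (handle centre 95 mm above the bench).
- pin_2_handle (a point): a second gauge pin, the same as pin 1 in every way, its point and axes too. In a blind bore a pin stops with its shoulder 36 mm short of the face; fully home in a through-bore its shoulder rests on the face, the handle centre 25 mm out from the mouth and the tip 15 mm beyond the underside.
- nut_driver_handle (a point): bystander: loose nut driver upright in one socket of the stand, black handle 24 mm across, from 70 to 135 mm above the bench; point 100 mm above the bench, on its axis
- reel_mid (a point): bystander: loose solder reel, 50 mm across, 36 mm high, standing flat; point at its centre
- jar_mid (a point): bystander: loose screw jar, 48 mm across, 55 mm high; point on its axis half-way up
- tin_center (a point): bystander: small loose flux tin, 34 mm across, 28 mm high, standing close in front of the cradle's low side; point at its centre
- screwdriver_grip (a point): bystander: loose screwdriver 190 mm long lying across the bench in front of the robot, black handle; point in its handle
- meter_mid (a point): bystander: loose multimeter 160 (x) x 80 (y) x 34 mm lying flat; point at its centre
- camera_head (a point): fixed bystander: thermal camera on a mast. Point: middle of its yellow and grey head, about 75 x 75 x 120 mm, 345 mm above the bench (head from 275 to 415 mm); the mast, 18 mm thick and 380 mm high on a round foot 120 mm across, stands 85 mm along +x of this point's axes; z up.
- fan_front (a point): fixed bystander: cooling fan 38 (x) x 120 (y) x 126 mm high on a foot 50 x 140 mm; point at the middle of its front (-x), 60 mm above the bench
- board_edge (a point): fixed bystander: circuit board on a heatsink, 115 (x) x 155 (y) x 45 mm high; point in the middle of its front (-x) edge, 30 mm above the bench
- supply_front (a point): fixed bystander: bench power supply with a box on top, 240 (x) x 220 (y) x 205 mm high; point in the middle of its front (-y) face, 100 mm above the bench
- laptop_edge (a point): fixed bystander: open laptop, base 330 (x) x 230 (y) x 18 mm, screen 215 mm high along its far (-y) edge; point in the middle of its front (+y) edge, half-way up

How it is judged:
By the outcome, as a careful person would: the job done as asked, in the order asked, and still so for the second after the job is handed in, with the robot touching nothing.
It also fails if it takes over 72 s, if anything falls off the work surface, if the arm or the gripper's body presses on something with over 40 N, if the wrist force passes 120 N, or if a joint passes its speed limit or range.

### The arm

A 6-joint arm with a two-finger parallel gripper is mounted at the origin on the work surface. World frame = base frame: x ahead of the robot, y to its left, z up, the work surface at z = 0. Lengths are in m, angles in rad, forces in N, time in s.
With the tool pointing down it reaches from about 0.4 to 0.825 m from the base axis. Payload 7 kg.
Tool frame: the origin (TCP) lies midway between the tips of the shut fingers; the grasp point (between the pads) lies 19 mm behind it; z points along the fingers, y is the line along which they close (so a half turn about z gives the same grasp; the last joint's range is limited). The gripper opens to 88 mm and grips with 3 to 60 N. Pads are 19 mm wide; open, the fingers measure 130 mm over their backs; the gripper's body (78 mm by 193 mm) begins 47 mm behind the grasp point.
Start: joints at [-0.898, 0.359, 0.012, 0, -1.224, -0.288], TCP at [0.253, -0.626, 0.227] pointing down, gripper open.
Joint ranges: [-3.07, 3.07], [-1.43, 2.12], [-1.02, 1.25], [-3.03, 1.67], [-3.05, -0], [-3.03, 3.03]. Speed limits (rad/s): [2.39, 2.39, 3.01, 3.14, 3.14, 3.14].

### API

Orientations are given as [roll, pitch, yaw] about the fixed x, y, z axes, in that order (R = Rz(yaw) Ry(pitch) Rx(roll)).
In Python, from station import arm gives the robot as it stands.
- The arm moves only by the tool servo_tool, never from a script. Its argument "deltas" is a list of rows, each a list of 7 numbers: the closure, from -1 (fully open) to 1 (shut), then the shift along the tool's x, y, z in mm, then the turn, a rotation vector about the tool's x, y, z in degrees. In form: [[gripper, x, y, z, ax, ay, az], ...]. A call has 1 to 20 rows; each row shifts and turns the commanded pose from where the row before left it, along the tool's axes as they then stand; what a row does not reach is not made up. A row lasts 1/12 s, in which the tool goes at most 41.7 mm and 7.16 degrees, less where a joint would pass 70% of its speed; a pose out of reach is approached as far as the arm can. A call is refused whole if a number of a shift passes 41.7 or a number of a turn 7.16, either way. A call with a gripper value outside its range is refused whole. The fingers move at their own pace and stop on an object; "squeeze" is the grip in N (left out, the last holds). Time passes only in rows, so rows that do not move let the fingers close. It gives the time, the measured TCP pose, the force, the opening and the grip force at its end, in the units of the state.
- arm.get_state(): the state, without advancing time (a new reading comes with each control period).
- arm.grab_frame(name): name is "scene" or "top" or "wrist"; returns a dict with "color" (480x640x3 uint8, red, green, blue), "K" (3x3 intrinsics, pixels), "distortion" ([k1, k2, p1, p2, k3] as OpenCV has them; the pictures are not rectified), "position" and "orientation" of the camera in the world. Camera axes: x right, y down, z forward; pixel columns grow to the right and rows downward; lengths in m; the calibration is good to about 2 mm. A picture is of the moment at which its call begins. There is no depth.
- arm.job_done(): hands the job in; it is judged then, once.
Trained networks look in a picture, given as the dict that the camera call returned (one of the last four; its "shot" number tells which), for a name from the list of things; names that differ only in an ending like _2 or _b are one class to them, and where a whole thing is asked for, a point or a joint stands for the part that bears it (a point fixed in the world has none). Each returns a list of dicts, best first, with "conf" (0 to 1); they miss things now and then, are a little off and sometimes report something else, mostly with a low value. They report only what shows in the picture. A call takes as long as a camera call.
- arm.recognise(query, picture): "at" ([x, y, z] in m, in the coordinates of the camera as it stood for that picture, good to about 4 mm: the middle of the surface that is visible of it).
The state is a dict: "t": time; "q": joint angles; "qd": joint speeds; "joint_efforts": joint torques, N m; "eef_pos": TCP position; "ee_rot": TCP orientation; "force": force on the tool from outside, world axes, zero at the start; "moment": the same for the moment, N m; "width": finger opening in m; "gripper_force": force on a finger pad.
Only numpy, scipy, OpenCV 4.12 (cv2) and the standard library are available. Lean on these libraries where they do the work, as an engineer would, in place of code of your own. Each camera call takes 0.05 s, during which the arm holds its last target. There are 200 camera calls.

## Working session

There is one attempt and no reset: what is moved stays moved. The work goes in short steps, Python scripts to look and compute and a tool call to move; the robot and the scene stay as the last step left them, time stands still between calls to the robot, and variables do not carry over. Pictures are saved under pics/ and viewed, at most 10 in all, crops included, and the job is handed in when it is done.

Besides the shell and the picture viewer there is one more tool, called after "Call:" as a command line: name --pt "numbers of a row" for each row, then --argument value for the rest. servo_tool: Moves the arm, as the interface text tells. Its arguments: {"type":"object","properties":{"deltas":{"type":"array","items":{"type":"array","items":{"type":"number"}}},"squeeze":{"type":"number"}},"required":["deltas"]}

```bash
ls; mkdir -p pics
cat > h.py <<'E'
import numpy as np, cv2
from scipy.spatial.transform import Rotation as R
from station import arm
def Rm(o):
    o=np.array(o,float)
    return o if o.shape==(3,3) else (R.from_euler('xyz',o).as_matrix() if o.size==3 else R.from_quat(o).as_matrix())
def w(f,p): return Rm(f['orientation'])@np.array(p)+np.array(f['position'])
def px(f,P):
    P=np.atleast_2d(P); c=(P-np.array(f['position']))@Rm(f['orientation'])
    return cv2.projectPoints(c,np.zeros(3),np.zeros(3),np.array(f['K'],float),np.array(f['distortion'],float))[0].reshape(-1,2)
def ray(f,u):
    n=cv2.undistortPoints(np.array([[u]],float),np.array(f['K'],float),np.array(f['distortion'],float)).ravel()
    d=Rm(f['orientation'])@np.r_[n,1]; return np.array(f['position'],float),d/np.linalg.norm(d)
def save(f,n): cv2.imwrite('pics/'+n,f['color'][:,:,::-1])
E
python3 - <<'E'
from h import *
s=arm.get_state(); print({k:np.round(v,3).tolist() for k,v in s.items()})
for n in ['scene','top']:
    f=arm.grab_frame(n); save(f,n+'0.png'); print(n,f['position'],f['orientation'])
    for q in ['pin_1_handle','nut_driver_handle','bore_1','stand','spreader','fixture','tin_center','jar_mid','reel_mid','camera_head','fan_front','board_edge','supply_front','laptop_edge','meter_mid','screwdriver_grip']:
        print(q,[(round(d['conf'],2),np.round(w(f,d['at']),3).tolist()) for d in arm.recognise(q,f)])
E
```

```text
pics
{'t': 0.0, 'q': [-0.898, 0.359, 0.011, -0.0, -1.224, -0.288], 'qd': [0.001, 0.001, -0.002, -0.001, -0.001, -0.002], 'joint_efforts': [0.0, -58.271, 29.305, 6.997, 0.007, -0.0], 'eef_pos': [0.253, -0.625, 0.226], 'ee_rot': [3.14, -0.0, -2.757], 'force': [0.243, -0.08, -0.237], 'moment': [-0.026, 0.03, 0.007], 'gripper_force': 0.0, 'width': 0.088}
scene [ 1.17208093 -0.33103869  0.89560112] [-2.33424034 -0.00428531  1.03637123]
pin_1_handle [(0.65, [0.565, 0.156, 0.108])]
nut_driver_handle [(0.52, [0.554, 0.204, 0.113])]
bore_1 [(0.94, [0.609, -0.174, 0.101])]
stand []
spreader [(0.71, [0.609, -0.174, 0.103])]
fixture [(0.9, [0.613, -0.176, 0.08])]
tin_center [(0.79, [0.676, -0.154, 0.03]), (0.6, [0.733, -0.432, 0.347])]
jar_mid [(0.6, [0.721, 0.001, 0.048])]
reel_mid [(0.81, [0.52, -0.003, 0.038])]
camera_head [(0.96, [0.732, -0.429, 0.346]), (0.55, [0.52, -0.003, 0.035])]
fan_front [(0.91, [0.774, 0.279, 0.084]), (0.59, [0.568, 0.566, 0.133])]
board_edge [(0.66, [0.772, 0.279, 0.083]), (0.55, [0.821, -0.236, 0.034])]
supply_front [(0.57, [0.567, 0.564, 0.136])]
laptop_edge [(0.7
[... 189 characters left out ...]
 [-3.04435161  0.02439304 -1.56385054]
pin_1_handle [(0.53, [0.588, -0.17, 0.102])]
nut_driver_handle [(0.64, [0.546, 0.205, 0.131])]
bore_1 [(0.69, [0.588, -0.171, 0.102])]
stand [(0.91, [0.554, 0.151, 0.072])]
spreader [(0.66, [0.588, -0.17, 0.106])]
fixture [(0.79, [0.581, -0.164, 0.096])]
tin_center []
jar_mid [(0.77, [0.709, 0.003, 0.061])]
reel_mid [(0.66, [0.504, -0.005, 0.035])]
camera_head [(0.88, [0.706, -0.42, 0.351])]
fan_front [(0.97, [0.756, 0.283, 0.123])]
board_edge [(0.59, [0.809, -0.231, 0.034])]
supply_front [(0.85, [0.515, 0.596, 0.199])]
laptop_edge [(0.86, [0.497, -0.606, 0.023])]
meter_mid [(0.55, [0.504, 0.448, 0.033])]
screwdriver_grip [(0.6, [0.388, -0.123, 0.024])]
```

View pics/scene0.png

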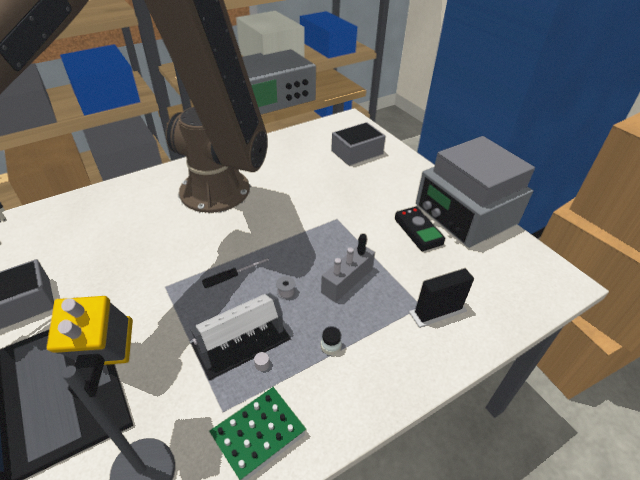

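View pics/top0.png

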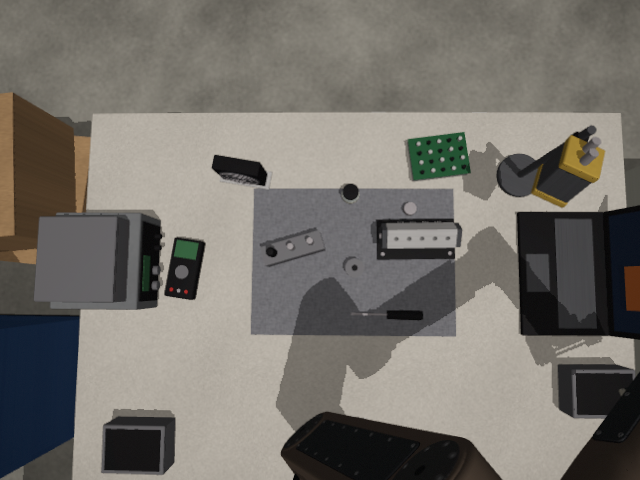

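The scene view shows the spreader at about (240,320) and the stand at (348,275), with the driver in its far socket. In the top view the pins are at (290,245) and (309,240), the driver at (271,252), and the bores run along row 239, columns 397–453. I need enlarged crops to read the slope.

Run:
```python
import cv2,numpy as np
a=cv2.imread('pics/scene0.png')[280:380,180:300]; b=cv2.imread('pics/top0.png')[195:270,360:480]
a=cv2.resize(a,None,fx=5,fy=5,interpolation=cv2.INTER_CUBIC)[:, :600]; b=cv2.resize(b,None,fx=5,fy=5,interpolation=cv2.INTER_CUBIC)
c=np.vstack([a,b]); c=cv2.resize(c,None,fx=.68,fy=.68); cv2.imwrite('pics/c.png',c); print(c.shape)
```

```text
(595, 408, 3)
```

View pics/c.png

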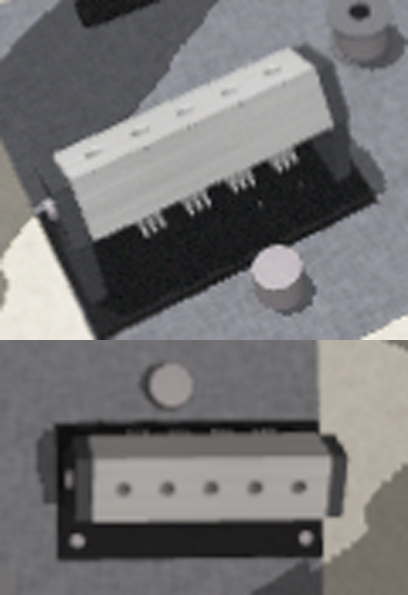

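```bash
cat >> h.py <<'E'
def onz(f,u,z):
    p,d=ray(f,u); return p+d*(z-p[2])/d[2]
def state():
    s=arm.get_state(); print('t',round(s['t'],2),'p',np.round(np.array(s['eef_pos'])*1e3,1),'rot',np.round(np.degrees(s['ee_rot']),1),'F',np.round(s['force'],1),'w',round(s['width'],4),'g',round(s['gripper_force'],1),'q',np.round(s['q'],2)); return s
def plan(goal,Rg,s=None):
    "shift in tool axes mm and rotvec deg (tool axes) to goal TCP pos/orientation"
    s=s or arm.get_state(); Rc=Rm(s['ee_rot'])
    print('to',np.round(np.array(goal)*1e3,1),'tool shift mm',np.round(Rc.T@(np.array(goal)-s['eef_pos'])*1e3,1),'world',np.round((np.array(goal)-s['eef_pos'])*1e3,1),'turn deg',np.round(np.degrees(R.from_matrix(Rc.T@Rg).as_rotvec()),2))
E
python3 - <<'E'
from h import *
f=arm.grab_frame('top'); K=f['K']; 
A=onz(f,(290,245),.12);B=onz(f,(309,240),.12);C=onz(f,(271,252),.135)
print(A,B,C, np.degrees(np.arctan2(*(C-B)[:2])))
img=f['color'][215:262,375:470].astype(np.uint8); g=cv2.cvtColor(img,cv2.COLOR_RGB2GRAY)
_,th=cv2.threshold(g,120,255,cv2.THRESH_BINARY_INV)
n,l,st,ce=cv2.connectedComponentsWithStats(th)
for i in range(1,n):
    if 6<st[i,4]<60:
        P=onz(f,ce[i]+[375,215],.105); print(st[i,4],ce[i]+[375,215],np.round(P,4))
plan([.46,-.17,.38],R.from_euler('xyz',[np.pi,0,-np.pi/2]).as_matrix())
E
```

```text
[0.55959728 0.15706679 0.12      ] [0.57221891 0.11020735 0.12      ] [0.5409346 0.2015357 0.135    ] -18.90877732125354
8 [396.  238.5] [ 0.5784 -0.1058  0.105 ]
9 [409. 238.] [ 0.5798 -0.1382  0.105 ]
9 [422. 238.] [ 0.58   -0.1705  0.105 ]
11 [434.63636364 238.09090909] [ 0.5799 -0.2019  0.105 ]
11 [447.36363636 237.90909091] [ 0.5805 -0.2335  0.105 ]
to [ 460. -170.  380.] tool shift mm [-362.6  344.7 -153.4] world [206.7 455.6 153.5] turn deg [  0.     0.   -67.95]
```

Call:
servo_tool --pt "-1 -26 25 -11 0 0 0" --pt "-1 -26 25 -11 0 0 0" --pt "-1 -26 25 -11 0 0 0" --pt "-1 -26 25 -11 0 0 0" --pt "-1 -26 25 -11 0 0 0" --pt "-1 -26 25 -11 0 0 0" --pt "-1 -26 25 -11 0 0 0" --pt "-1 -26 25 -11 0 0 0" --pt "-1 -26 25 -11 0 0 0" --pt "-1 -26 25 -11 0 0 0" --pt "-1 -26 25 -11 0 0 0" --pt "-1 -26 25 -11 0 0 0" --pt "-1 -26 25 -11 0 0 0" --pt "-1 -25 20 -10 0 0 0"

```text
t: 2.92
eef_pos: [0.4605, -0.1676, 0.3809]
ee_rot: [-3.141, 0.002, -2.756]
force: [0.9, -1.1, -0.0]
width: 0.0878
gripper_force: 0.0
```

Call:
servo_tool --pt "-1 0 0 0 0 0 -6.8" --pt "-1 0 0 0 0 0 -6.8" --pt "-1 0 0 0 0 0 -6.8" --pt "-1 0 0 0 0 0 -6.8" --pt "-1 0 0 0 0 0 -6.8" --pt "-1 0 0 0 0 0 -6.8" --pt "-1 0 0 0 0 0 -6.8" --pt "-1 0 0 0 0 0 -6.8" --pt "-1 0 0 0 0 0 -6.8" --pt "-1 0 0 0 0 0 -6.8" --pt "-1 0 0 0 0 0 0" --pt "-1 0 0 0 0 0 0"

```text
t: 3.92
eef_pos: [0.4602, -0.1696, 0.3797]
ee_rot: [-3.141, 0.0, -1.574]
force: [-0.7, 0.4, -0.2]
width: 0.0876
gripper_force: 0.0
```

Run:
```python
from h import *
s=state()
f=arm.grab_frame('wrist'); save(f,'w1.png'); print(f['position'],f['orientation'])
M=np.array([[.5784,-.1058,.105],[.58,-.1705,.105],[.5805,-.2335,.105]]); print(px(f,M))
```

```text
t 3.92 p [ 460.2 -169.6  379.7] rot [-180.     0.   -90.2] F [-0.7  0.4 -0.2] w 0.0876 g 0.0 q [ 0.05 -0.02 -0.11 -0.   -1.48 -0.05]
[ 0.46048156 -0.25494864  0.53784456] [2.82833119e+00 1.94300444e-03 3.13878121e+00]
[[219.01077187 250.70789295]
 [212.88337171 195.89679203]
 [207.38801809 137.56644721]]
```

View pics/w1.png

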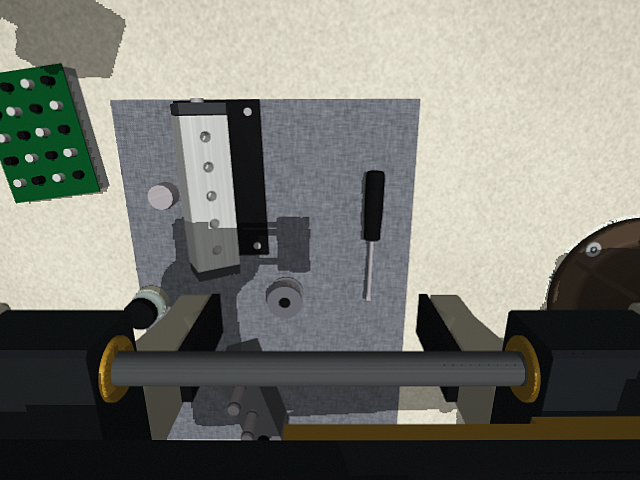

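The wrist view shows the five bores at (205,137), (208,167), (211,196), (214,223) and (217,250), within 2 px of the prediction from the top view. The stand is partly hidden behind the gripper, around (240,410).

Run:
```python
from h import *
f=arm.grab_frame('wrist'); s=arm.get_state(); p=np.array(s['eef_pos']); Rc=Rm(s['ee_rot'])
for d in [0,.05,.066,.1,.15]: print(d,px(f,p+Rc@[0,0,d]).round(0))
print('cam in tool',Rc.T@(np.array(f['position'])-p), (Rc.T@Rm(f['orientation'])).round(3).tolist(), f['K'].round(1).tolist())
B=np.array([.572,.110]);u=np.array([-.323,.946])
plan([*B,.25],R.from_euler('xyz',[np.pi,0,np.radians(-71)]).as_matrix())
# spreader fit from wrist pixels
U=[(205,137),(208,167),(211,196),(214,223),(217,250)]
for u in U: print(onz(f,u,.105).round(4))
```

```text
0 [[321. 315.]]
0.05 [[321. 273.]]
0.066 [[321. 263.]]
0.1 [[320. 246.]]
0.15 [[320. 226.]]
cam in tool [ 0.08533018 -0.00048143 -0.15819344] [[-0.0, -0.951, -0.308], [1.0, 0.0, -0.002], [0.002, -0.308, 0.951]] [[392.9, 0.0, 319.0], [0.0, 392.9, 243.2], [0.0, 0.0, 1.0]]
to [572. 110. 250.] tool shift mm [-280.  -110.9  129.6] world [ 111.8  279.6 -129.6] turn deg [-1.000e-02 -0.000e+00 -1.917e+01]
[ 0.583  -0.2342  0.105 ]
[ 0.5826 -0.2025  0.105 ]
[ 0.5821 -0.1705  0.105 ]
[ 0.5814 -0.1393  0.105 ]
[ 0.5807 -0.1068  0.105 ]
```

Call:
servo_tool --pt "-1 -31 -12.3 14 0 0 0" --pt "-1 -31 -12.3 14 0 0 0" --pt "-1 -31 -12.3 14 0 0 0" --pt "-1 -31 -12.3 14 0 0 0" --pt "-1 -31 -12.3 14 0 0 0" --pt "-1 -31 -12.3 14 0 0 0" --pt "-1 -31 -12.3 14 0 0 0" --pt "-1 -31 -12.3 14 0 0 0" --pt "-1 -32 -12.5 14 0 0 0" --pt "-1 0 0 2 0 0 -6.4" --pt "-1 0 0 0 0 0 -6.4" --pt "-1 0 0 0 0 0 -6.4" --pt "-1 0 0 0 0 0 0" --pt "-1 0 0 0 0 0 0"

```text
t: 5.18
eef_pos: [0.571, 0.1105, 0.2515]
ee_rot: [3.141, -0.0, -1.24]
force: [-0.3, 0.3, 0.8]
width: 0.0878
gripper_force: 0.0
```

Run:
```python
from h import *
s=state()
f=arm.grab_frame('wrist'); save(f,'w2.png')
print(px(f,np.array([[.572,.110,.12],[.5596,.157,.12],[.541,.2015,.135]])))
```

```text
t 5.18 p [571.  110.5 251.5] rot [180.  -0. -71.] F [-0.3  0.3  0.8] w 0.0878 g 0.0 q [ 0.53  0.19 -0.16  0.   -1.22 -0.2 ]
[[318.65411105 232.01298638]
 [314.27533039 289.78113164]
 [318.14441723 352.09818887]]
```

View pics/w2.png

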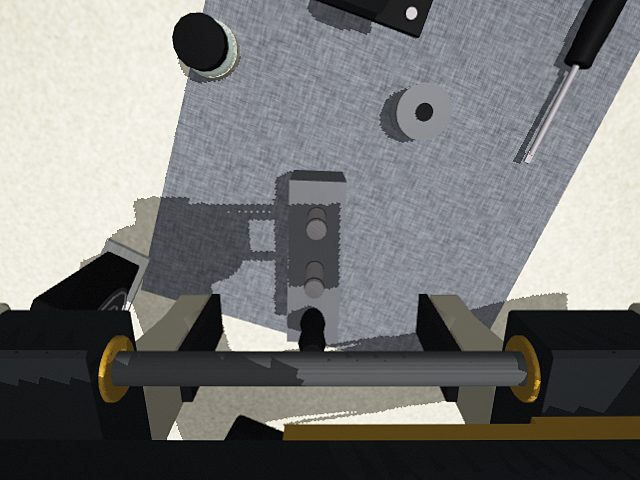

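Wrist view: the end pin's top is at (316,229), the middle pin's at (314,287), and the driver is beyond at (312,325). The stand lies along the tool's x axis.

Run:
```python
from h import *
f=arm.grab_frame('wrist'); s=arm.get_state()
a=onz(f,(316,229),.12);b=onz(f,(314,287),.12); print(a,b,np.linalg.norm(a-b))
plan([*a[:2],.084],R.from_euler('xyz',[np.pi,0,np.radians(-71)]).as_matrix())
```

```text
[0.57471043 0.10832533 0.12      ] [0.56060744 0.15471849 0.12      ] 0.0484893739123976
to [574.7 108.3  84. ] tool shift mm [  3.2  -2.8 167.7] world [   3.7   -2.1 -167.7] turn deg [-0.01  0.   -0.02]
```

Call:
servo_tool --pt "-1 3 -2.8 28 0 0 0" --pt "-1 0 0 30 0 0 0" --pt "-1 0 0 30 0 0 0" --pt "-1 0 0 30 0 0 0" --pt "-1 0 0 30 0 0 0" --pt "-1 0 0 20 0 0 0" --pt "-1 0 0 0 0 0 0" --pt "1 0 0 0 0 0 0" --pt "1 0 0 0 0 0 0" --pt "1 0 0 0 0 0 0" --pt "1 0 0 0 0 0 0" --pt "1 0 0 0 0 0 0" --pt "1 0 0 0 0 0 0" --pt "1 0 0 0 0 0 0" --squeeze 40

```text
t: 6.45
eef_pos: [0.5748, 0.1087, 0.0841]
ee_rot: [-3.141, 0.0, -1.235]
force: [-0.1, 0.0, 0.7]
width: 0.0464
gripper_force: 0.0
```

```bash
python3 -c "
from h import *
state()"
```

```text
t 6.45 p [574.8 108.7  84.1] rot [-179.9    0.   -70.8] F [-0.1  0.   0.7] w 0.0464 g 0.0 q [ 0.52  0.34 -0.37 -0.   -0.86 -0.19]
```

Call:
servo_tool --pt "1 0 0 0 0 0 0" --pt "1 0 0 0 0 0 0" --pt "1 0 0 0 0 0 0" --pt "1 0 0 0 0 0 0" --pt "1 0 0 0 0 0 0" --pt "1 0 0 0 0 0 0" --pt "1 0 0 0 0 0 0" --pt "1 0 0 0 0 0 0"

```text
t: 7.12
eef_pos: [0.5746, 0.1085, 0.0835]
ee_rot: [3.141, -0.0, -1.235]
force: [-0.6, -0.2, -0.7]
width: 0.0151
gripper_force: 40.0
```

Call:
servo_tool --pt "1 0 0 -10 0 0 0" --pt "1 0 0 -25 0 0 0" --pt "1 0 0 -30 0 0 0" --pt "1 0 0 -30 0 0 0" --pt "1 0 0 -30 0 0 0" --pt "1 0 0 -30 0 0 0" --pt "1 0 0 0 0 0 6.1" --pt "1 0 0 0 0 0 6.1" --pt "1 0 0 0 0 0 6.1" --pt "1 0 0 0 0 0 0"

```text
t: 7.95
eef_pos: [0.5744, 0.1085, 0.2394]
ee_rot: [-3.141, 0.0, -1.559]
force: [0.3, 0.4, -0.4]
width: 0.0154
gripper_force: 40.0
```

```bash
cat >> h.py <<'E'
PSI=np.radians(1.0)
RB=R.from_euler('xyz',[np.pi,0,PSI-np.pi/2]).as_matrix()@R.from_rotvec([np.pi/6,0,0]).as_matrix()
D=RB[:,2]; ROW=np.array([-np.sin(PSI),np.cos(PSI),0])
M3=np.array([.581,-.1704,.105])
def mouth(i): return M3+ROW*.032*(i-3)
E
python3 - <<'E'
from h import *
state(); print(D)
plan(mouth(5)-D*.1,RB)
E
```

```text
t 7.95 p [574.4 108.5 239.4] rot [-180.     0.   -89.3] F [ 0.3  0.4 -0.4] w 0.0154 g 40.0 q [ 0.52  0.2  -0.17 -0.   -1.19 -0.51]
[ 0.49992385  0.0087262  -0.8660254 ]
to [ 529.9 -107.3  191.6] tool shift mm [215.3  47.1  47.7] world [ -44.5 -215.8  -47.8] turn deg [29.97 -0.06 -0.33]
```

Call:
servo_tool --pt "1 36 8 0 0 0 0" --pt "1 36 8 0 0 0 0" --pt "1 36 8 0 0 0 0" --pt "1 36 8 0 0 0 0" --pt "1 36 8 0 0 0 0" --pt "1 35.3 7 0 0 0 -0.3" --pt "1 0 0 0 6 0 0" --pt "1 0 0 0 6 0 0" --pt "1 0 0 0 6 0 0" --pt "1 0 0 0 6 0 0" --pt "1 0 0 0 6 0 0" --pt "1 0 12 20.7 0 0 0" --pt "1 0 12 20.7 0 0 0" --pt "1 0 0 0 0 0 0" --pt "1 0 0 0 0 0 0"

```text
t: 9.2
eef_pos: [0.5302, -0.108, 0.1902]
ee_rot: [-2.621, -0.002, -1.547]
force: [0.1, 0.7, -0.9]
width: 0.0151
gripper_force: 40.0
```

Run:
```python
from h import *
s=state()
plan(mouth(5)-D*.1,RB)
f=arm.grab_frame('wrist'); save(f,'w3.png')
Rc=Rm(s['ee_rot']); p=np.array(s['eef_pos'])
print('tip',px(f,p+Rc@[0,0,.0735]),'mouths',px(f,np.array([mouth(i) for i in range(1,6)])))
```

```text
t 9.2 p [ 530.2 -108.   190.2] rot [-1.502e+02 -1.000e-01 -8.860e+01] F [ 0.1  0.7 -0.9] w 0.0151 g 40.0 q [ 0.21 -0.11 -0.88  0.33 -0.3  -0.48]
to [ 529.9 -107.3  191.6] tool shift mm [-0.8 -0.5 -1.4] world [-0.3  0.8  1.4] turn deg [0.15 0.06 0.38]
tip [[320.35681016 258.90808038]] mouths [[320.8347553   41.25405227]
 [320.38769979  98.92946071]
 [319.97478283 152.19014314]
 [319.5925749  201.48091117]
 [319.23803833 247.19550615]]
```

View pics/w3.png

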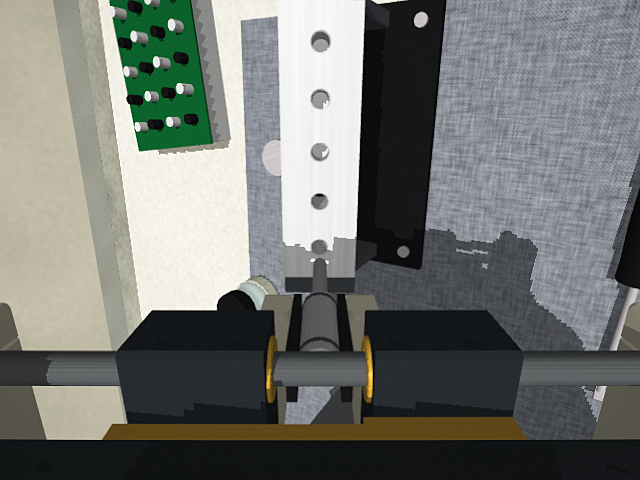

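The bores show at (320,41), (320,99), (320,152), (320,201) and (319,247), all within 1 px of prediction. The pin tip is at (319,260), in line with bore 5, so I probe it.

Call:
servo_tool --pt "1 -0.8 -0.5 0 0 0 0.4" --pt "1 0 0 8 0 0 0" --pt "1 0 0 10 0 0 0" --pt "1 0 0 10 0 0 0" --pt "1 0 0 8 0 0 0" --pt "1 0 0 6 0 0 0" --pt "1 0 0 4 0 0 0" --pt "1 0 0 2 0 0 0" --pt "1 0 0 2 0 0 0" --pt "1 0 0 2 0 0 0" --pt "1 0 0 0 0 0 0"

```text
t: 10.17
eef_pos: [0.5576, -0.1076, 0.1467]
ee_rot: [-2.62, 0.003, -1.556]
force: [-1.9, -2.0, -3.3]
width: 0.0153
gripper_force: 39.9
```

```bash
cat >> h.py <<'E'
def probe(i):
    s=state(); p=np.array(s['eef_pos']); e=Rm(s['ee_rot']).T@(p-mouth(i))
    print('bore',i,'lat x,y mm',e[:2].round(4)*1e3,'tip depth mm',round((e[2]+.0735)*1e3,1),'Ftool',(Rm(s['ee_rot']).T@s['force']).round(1))
E
python3 -c "
from h import *
probe(5)"
```

```text
t 10.17 p [ 557.6 -107.6  146.7] rot [-150.1    0.2  -89.1] F [-1.9 -2.  -3.3] w 0.0153 g 39.9 q [ 0.07  0.01 -1.01  0.77 -0.04 -0.82]
bore 5 lat x,y mm [ 0.7 -1.5] tip depth mm 26.3 Ftool [2.  3.3 1.9]
```

Bore 5 shows no floor by 26 mm, but the arm is near its joint limits. I'll let the pin go here: in a through-bore it slides home, in a blind one it stays.

Call:
servo_tool --pt "0.4 0 0 0 0 0 0" --pt "0.4 0 0 0 0 0 0" --pt "0.4 0 0 0 0 0 0" --pt "0.4 0 0 0 0 0 0" --pt "0.4 0 0 0 0 0 0" --pt "0.4 0 0 0 0 0 0"

```text
t: 10.67
eef_pos: [0.558, -0.1061, 0.147]
ee_rot: [-2.618, 0.004, -1.554]
force: [0.2, -0.5, -0.1]
width: 0.026
gripper_force: 0.0
```

Run:
```python
from h import *
probe(5); f=arm.grab_frame('wrist'); save(f,'w4.png')
```

```text
t 10.67 p [ 558.  -106.1  147. ] rot [-150.     0.3  -89. ] F [ 0.2 -0.5 -0.1] w 0.026 g 0.0 q [ 0.07  0.01 -1.02  0.77 -0.04 -0.82]
bore 5 lat x,y mm [-0.9 -2. ] tip depth mm 26.2 Ftool [ 0.5 -0.1  0.1]
```

View pics/w4.png

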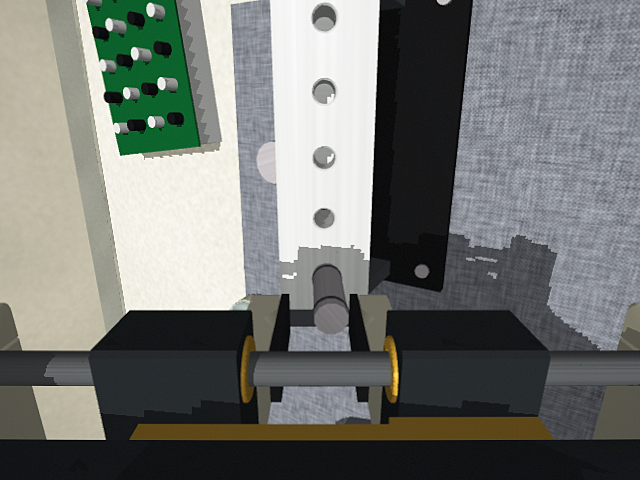

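The pin moved: the handle top is now at (331,317) and its base near (326,272). I'll check that against the home and blind projections.

Run:
```python
from h import *
f=arm.grab_frame('wrist')
for n,d in [('home',0),('blind',.036)]: print(n,'top,shoulder',px(f,np.array([mouth(5)-D*(d+.05),mouth(5)-D*d])).round(0).tolist())
print(px(f,np.array([mouth(i) for i in (2,3,4)])).round(0).tolist())
```

```text
home top,shoulder [[325.0, 317.0], [324.0, 274.0]]
blind top,shoulder [[326.0, 367.0], [324.0, 303.0]]
[[324.0, 91.0], [324.0, 158.0], [324.0, 219.0]]
```

Bore 5 is through: the pin slid home (top seen at 317, home predicts 317, blind 367). Now I retreat and go for the second pin in the middle socket.

Call:
servo_tool --pt "0 0 0 -5 0 0 0" --pt "0 0 0 -15 0 0 0" --pt "0 0 0 -20 0 0 0" --pt "0 0 0 -20 0 0 0" --pt "-1 0 0 0 -6 0 0" --pt "-1 0 0 0 -6 0 0" --pt "-1 0 0 0 -6 0 0" --pt "-1 0 0 0 -6 0 0" --pt "-1 0 0 0 -6 0 0" --pt "-1 -37.3 -4.7 -7.3 0 0 0" --pt "-1 -37.3 -4.7 -7.3 0 0 0" --pt "-1 -37.3 -4.7 -7.3 0 0 0" --pt "-1 -37.3 -4.7 -7.3 0 0 0" --pt "-1 -37.3 -4.7 -7.3 0 0 0" --pt "-1 -37.3 -4.7 -7.3 0 0 0" --pt "-1 -37.3 -4.7 -7.3 0 0 0" --pt "-1 0 0 0 0 0 -6" --pt "-1 0 0 0 0 0 -6" --pt "-1 0 0 0 0 0 -6" --pt "-1 0 0 0 0 0 0"

```text
t: 12.43
eef_pos: [0.5563, 0.1545, 0.2504]
ee_rot: [-3.139, 0.003, -1.235]
force: [0.6, -0.1, -0.5]
width: 0.0874
gripper_force: 0.0
```

Run:
```python
from h import *
state()
RS=R.from_euler('xyz',[np.pi,0,np.radians(-71)]).as_matrix()
plan([.5606,.1547,.25],RS)
f=arm.grab_frame('wrist'); save(f,'w5.png'); c=np.array([.5606,.1547,.12]); u=px(f,c)[0]; print(u)
g=cv2.cvtColor(f['color'],cv2.COLOR_RGB2GRAY); x,y=int(u[0]),int(u[1])
cr=f['color'][max(0,y-60):y+60,x-80:x+80,::-1]; cv2.imwrite('pics/w5c.png',cv2.resize(cr,None,fx=4,fy=4))
```

```text
t 12.43 p [556.3 154.5 250.4] rot [-179.8    0.2  -70.8] F [ 0.6 -0.1 -0.5] w 0.0874 g 0.0 q [ 0.61  0.18 -0.17 -0.   -1.21 -0.27]
to [560.6 154.7 250. ] tool shift mm [ 1.2 -4.1  0.4] world [ 4.3  0.2 -0.4] turn deg [-0.16  0.17  0.21]
[314.74970715 231.38522441]
```

View pics/w5c.png

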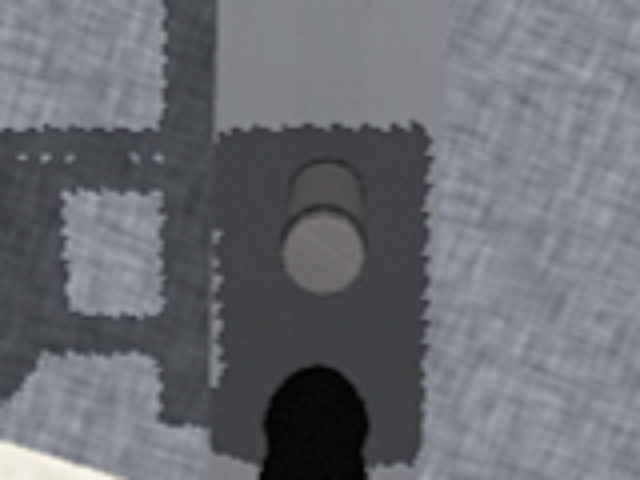

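The middle pin's top is at (315,233) in the full frame, about 1.5 mm from prediction.

Call:
servo_tool --pt "-1 -0.3 -4.1 10 0 0 0" --pt "-1 0 0 30 0 0 0" --pt "-1 0 0 30 0 0 0" --pt "-1 0 0 30 0 0 0" --pt "-1 0 0 30 0 0 0" --pt "-1 0 0 30 0 0 0" --pt "1 0 0 0 0 0 0" --pt "1 0 0 0 0 0 0" --pt "1 0 0 0 0 0 0" --pt "1 0 0 0 0 0 0" --pt "1 0 0 0 0 0 0" --pt "1 0 0 0 0 0 0" --pt "1 0 0 0 0 0 0" --pt "1 0 0 0 0 0 0" --pt "1 0 0 0 0 0 0" --pt "1 0 0 0 0 0 0" --pt "1 0 0 0 0 0 0" --pt "1 0 0 0 0 0 0" --pt "1 0 0 0 0 0 0" --pt "1 0 0 0 0 0 0" --squeeze 40

```text
t: 14.15
eef_pos: [0.5605, 0.1562, 0.0907]
ee_rot: [-3.139, 0.003, -1.241]
force: [-0.8, 0.5, 0.3]
width: 0.0151
gripper_force: 40.0
```

Call:
servo_tool --pt "1 0 0 0 0 0 0" --pt "1 0 0 -10 0 0 0" --pt "1 0 0 -25 0 0 0" --pt "1 0 0 -30 0 0 0" --pt "1 0 0 -30 0 0 0" --pt "1 0 0 -30 0 0 0" --pt "1 0 0 -30 0 0 0" --pt "1 0 0 0 0 0 6.1" --pt "1 0 0 0 0 0 6.1" --pt "1 0 0 0 0 0 6.1" --pt "1 0 0 0 0 0 0"

```text
t: 15.07
eef_pos: [0.56, 0.1555, 0.2466]
ee_rot: [-3.139, 0.004, -1.565]
force: [-0.4, -0.4, -0.4]
width: 0.0153
gripper_force: 40.0
```

Run:
```python
from h import *
state(); plan(mouth(4)-D*.12,RB); plan(mouth(1)-D*.12,RB)
```

```text
t 15.07 p [560.  155.5 246.6] rot [-179.9    0.2  -89.7] F [-0.4 -0.4 -0.4] w 0.0153 g 40.0 q [ 0.61  0.19 -0.17 -0.   -1.2  -0.6 ]
to [ 520.5 -139.5  208.9] tool shift mm [294.9  41.3  36.3] world [ -39.6 -295.   -37.7] turn deg [29.86  0.06 -0.72]
to [ 522.1 -235.4  208.9] tool shift mm [390.9  40.2  35.9] world [ -37.9 -391.   -37.7] turn deg [29.86  0.06 -0.72]
```

Call:
servo_tool --pt "1 36.9 5.2 0 0 0 0" --pt "1 36.9 5.2 0 0 0 0" --pt "1 36.9 5.2 0 0 0 0" --pt "1 36.9 5.2 0 0 0 0" --pt "1 36.9 5.2 0 0 0 0" --pt "1 36.9 5.2 0 0 0 0" --pt "1 36.9 5.2 0 0 0 0" --pt "1 36.9 5.2 0 0 0 -0.7" --pt "1 0 0 0 6 0 0" --pt "1 0 0 0 6 0 0" --pt "1 0 0 0 6 0 0" --pt "1 0 0 0 6 0 0" --pt "1 0 0 0 6 0 0" --pt "1 0 9.5 16.3 0 0 0" --pt "1 0 9.5 16.3 0 0 0" --pt "1 0 0 0 0 0 0" --pt "1 0 0 0 0 0 0"

```text
t: 16.48
eef_pos: [0.5211, -0.14, 0.2066]
ee_rot: [-2.618, 0.002, -1.546]
force: [0.1, -0.3, -0.5]
width: 0.0148
gripper_force: 40.0
```

```bash
sed -i 's/\.0735/.0805/' h.py
cat >> h.py <<'E'
def darkblobs(f):
    pass
E
python3 - <<'E'
from h import *
s=state(); plan(mouth(4)-D*.12,RB); probe(4)
f=arm.grab_frame('wrist'); save(f,'w6.png')
p=np.array(s['eef_pos']);Rc=Rm(s['ee_rot'])
print('tip',px(f,p+Rc@[0,0,.0805]),px(f,np.array([mouth(i) for i in range(1,6)])).round(1).tolist())
print('home5',px(f,np.array([mouth(5)-D*.05,mouth(5)])).round(0).tolist())
E
```

```text
t 16.48 p [ 521.1 -140.   206.6] rot [-1.50e+02  1.00e-01 -8.86e+01] F [ 0.1 -0.3 -0.5] w 0.0148 g 40.0 q [ 0.14 -0.12 -0.78  0.14 -0.4  -0.23]
to [ 520.5 -139.5  208.9] tool shift mm [-0.6 -0.6 -2.3] world [-0.7  0.6  2.3] turn deg [-0.02  0.31  0.31]
t 16.48 p [ 521.1 -140.   206.6] rot [-1.50e+02  1.00e-01 -8.86e+01] F [ 0.1 -0.3 -0.5] w 0.0148 g 40.0 q [ 0.14 -0.12 -0.78  0.14 -0.4  -0.23]
bore 4 lat x,y mm [-0.   0.5] tip depth mm -37.2 Ftool [0.3 0.1 0.5]
tip [[320.20044411 255.16846815]] [[320.3, 99.0], [320.0, 148.7], [319.7, 195.0], [319.4, 238.0], [319.1, 278.2]]
home5 [[319.0, 309.0], [319.0, 278.0]]
```

View pics/w6.png

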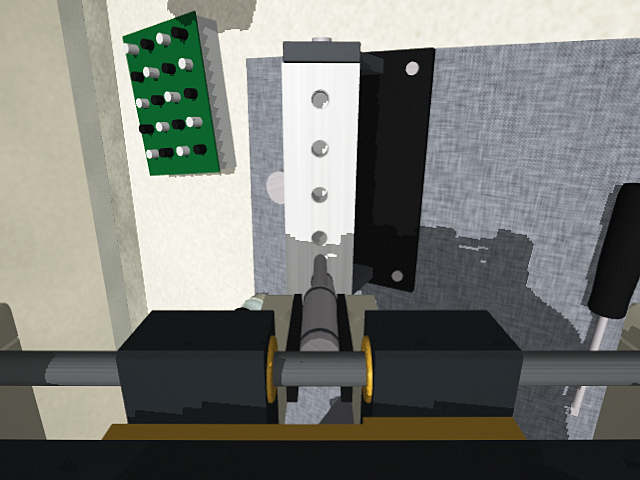

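The tip at (320,256) lines up with bore 4 at (319,238), so I probe bore 4 by feel.

Call:
servo_tool --pt "1 -0.3 -0.4 10 0 0 0.3" --pt "1 0 0 14 0 0 0" --pt "1 0 0 12 0 0 0" --pt "1 0 0 10 0 0 0" --pt "1 0 0 8 0 0 0" --pt "1 0 0 4 0 0 0" --pt "1 0 0 2 0 0 0" --pt "1 0 0 2 0 0 0" --pt "1 0 0 2 0 0 0" --pt "1 0 0 0 0 0 0"

```text
t: 17.37
eef_pos: [0.5543, -0.1387, 0.1519]
ee_rot: [-2.616, 0.006, -1.553]
force: [0.0, -1.2, -2.4]
width: 0.0151
gripper_force: 40.0
```

```bash
python3 -c "
from h import *
probe(4)"
```

```text
t 17.37 p [ 554.3 -138.7  151.9] rot [-149.9    0.4  -89. ] F [ 0.  -1.2 -2.4] w 0.0151 g 40.0 q [ 0.12  0.01 -0.85  0.24 -0.19 -0.32]
bore 4 lat x,y mm [-0.5 -0.9] tip depth mm 26.8 Ftool [1.3 1.2 2.1]
```

Call:
servo_tool --pt "1 0 0 2 0 0 0" --pt "1 0 0 2 0 0 0" --pt "1 0 0 0 0 0 0"

```text
t: 17.62
eef_pos: [0.5563, -0.1385, 0.1482]
ee_rot: [-2.616, 0.006, -1.552]
force: [-0.3, -1.9, -1.0]
width: 0.0155
gripper_force: 40.0
```

```bash
python3 -c "
from h import *
probe(4)"
```

```text
t 17.62 p [ 556.3 -138.5  148.2] rot [-149.9    0.4  -89. ] F [-0.3 -1.9 -1. ] w 0.0155 g 40.0 q [ 0.12  0.02 -0.85  0.25 -0.18 -0.34]
bore 4 lat x,y mm [-0.6 -0.8] tip depth mm 31.0 Ftool [1.9 0.8 0.7]
```

Bore 4 is through too: no floor at 31 mm. I'll push the pin almost home while gripped.

Call:
servo_tool --pt "1 0 0.4 4 0 0 0" --pt "1 0 0.4 5 0 0 0" --pt "1 0 0 5 0 0 0" --pt "1 0 0 5 0 0 0" --pt "1 0 0 4 0 0 0" --pt "1 0 0 3 0 0 0" --pt "1 0 0 2 0 0 0" --pt "1 0 0 0 0 0 0"

```text
t: 18.28
eef_pos: [0.5697, -0.1388, 0.1239]
ee_rot: [-2.617, 0.008, -1.552]
force: [-0.8, 1.0, 0.2]
width: 0.015
gripper_force: 40.0
```

```bash
python3 -c "
from h import *
probe(4)"
```

```text
t 18.28 p [ 569.7 -138.8  123.9] rot [-150.     0.5  -88.9] F [-0.8  1.   0.2] w 0.015 g 40.0 q [ 0.06  0.08 -0.94  0.52 -0.02 -0.56]
bore 4 lat x,y mm [ 0.  -0.2] tip depth mm 58.7 Ftool [-1.   0.6 -0.6]
```

Call:
servo_tool --pt "0 0 0 0 0 0 0" --pt "0 0 0 0 0 0 0" --pt "0 0 0 0 0 0 0" --pt "0 0 0 0 0 0 0" --pt "0 0 0 0 0 0 0" --pt "0 0 0 0 0 0 0" --pt "0 0 0 -4 0 0 0" --pt "0 0 0 -10 0 0 0" --pt "0 0 0 -15 0 0 0" --pt "0 0 0 -20 0 0 0" --pt "0 0 0 -20 0 0 0" --pt "0 0 0 -20 0 0 0" --pt "0 0 0 -20 0 0 0" --pt "0 -20 0 -20 0 0 0" --pt "0 -25 0 0 0 0 0" --pt "0 0 0 0 0 0 0"

```text
t: 19.62
eef_pos: [0.5041, -0.0938, 0.2382]
ee_rot: [-2.613, 0.009, -1.551]
force: [-0.2, -0.7, -0.9]
width: 0.0437
gripper_force: 0.0
```

Run:
```python
from h import *
state()
f=arm.grab_frame('wrist'); t=arm.grab_frame('top'); s=arm.grab_frame('scene')
for g,n in ((f,'wrist'),(t,'top'),(s,'scene')):
  for i in (4,5): print(n,i,'top,shoulder home',px(g,np.array([mouth(i)-D*.05,mouth(i)])).round(1).tolist())
def crop(g,c,r,k): 
    x,y=c; return cv2.resize(g['color'][max(0,y-r):y+r,max(0,x-r):x+r,::-1],(k,k),interpolation=cv2.INTER_CUBIC)
u=px(f,mouth(4)-D*.02)[0].astype(int); a=crop(f,(u[0],max(75,u[1])),75,400)
v=px(s,mouth(4)-D*.02)[0].astype(int); b=crop(s,v,45,400)
print('crop centres',u,v); cv2.imwrite('pics/fin.png',np.hstack([a,b]))
for q in ('tin_center','reel_mid','jar_mid','nut_driver_handle'): print(q,[(round(d['conf'],2),w(s,d['at']).round(3).tolist()) for d in arm.recognise(q,s)])
```

```text
t 19.62 p [504.1 -93.8 238.2] rot [-149.7    0.5  -88.9] F [-0.2 -0.7 -0.9] w 0.0437 g 0.0 q [ 0.28 -0.23 -0.84  0.28 -0.47 -0.48]
wrist 4 top,shoulder home [[322.6, 177.0], [322.5, 167.0]]
wrist 5 top,shoulder home [[322.6, 223.7], [322.5, 207.0]]
top 4 top,shoulder home [[412.0, 246.3], [409.1, 237.8]]
top 5 top,shoulder home [[398.6, 246.4], [396.2, 237.9]]
scene 4 top,shoulder home [[240.1, 287.0], [246.8, 306.7]]
scene 5 top,shoulder home [[253.0, 281.4], [259.5, 300.9]]
crop centres [322 170] [244 298]
tin_center [(0.8, [0.674, -0.155, 0.03]), (0.73, [0.611, -0.174, 0.103])]
reel_mid [(0.93, [0.517, -0.003, 0.038])]
jar_mid [(0.86, [0.721, 0.003, 0.05]), (0.45, [0.52, 0.441, 0.035]), (0.43, [0.606, -0.176, 0.103])]
nut_driver_handle [(0.69, [0.549, 0.203, 0.114])]
```

View pics/fin.png

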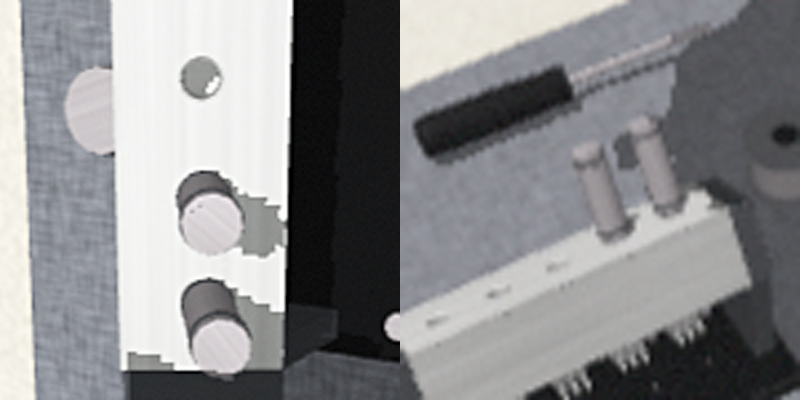

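Both pins look seated. The tops in the scene view are at (241,287) and (253,281), against home predictions of (240,287) and (253,281). Each leans a little downhill in its bore's clearance. The camera resolves only about 2 mm along the bore, so I'll confirm seating by feel with shut fingers.

Run:
```python
from h import *
for i in (4,5): plan(mouth(i)-D*.058+RB[:,1]*.003,RB)
```

```text
to [ 548.8 -139.   153.7] tool shift mm [44.   2.8 92.8] world [ 44.7 -42.5 -82.2] turn deg [ 0.01  0.41 -0.2 ]
to [ 548.3 -107.   153.7] tool shift mm [12.   2.9 93.1] world [ 44.2 -10.5 -82.2] turn deg [ 0.01  0.41 -0.2 ]
```

Call:
servo_tool --pt "1 24 2.8 0 0 0.4 -0.2" --pt "1 20 0 10 0 0 0" --pt "1 0 0 15 0 0 0" --pt "1 0 0 15 0 0 0" --pt "1 0 0 15 0 0 0" --pt "1 0 0 15 0 0 0" --pt "1 0 0 15 0 0 0" --pt "1 0 0 8 0 0 0" --pt "1 0 0 2 0 0 0" --pt "1 0 0 1 0 0 0" --pt "1 0 0 1 0 0 0" --pt "1 0 0 1 0 0 0" --pt "1 0 0 1 0 0 0" --pt "1 0 0 0 0 0 0"

```text
t: 21.13
eef_pos: [0.5521, -0.139, 0.1495]
ee_rot: [-2.616, 0.0, -1.552]
force: [0.3, -0.2, 0.3]
width: 0.0005
gripper_force: 0.0
```

```bash
python3 -c "
from h import *
probe(4)"
```

```text
t 21.13 p [ 552.1 -139.   149.5] rot [-149.9    0.   -88.9] F [ 0.3 -0.2  0.3] w 0.0005 g 0.0 q [ 0.12  0.01 -0.87  0.29 -0.17 -0.37]
bore 4 lat x,y mm [0.  2.2] tip depth mm 27.8 Ftool [ 0.2 -0.4 -0.1]
```

Call:
servo_tool --pt "1 0 0 1 0 0 0" --pt "1 0 0 1 0 0 0" --pt "1 0 0 0 0 0 0"

```text
t: 21.38
eef_pos: [0.5538, -0.1388, 0.1482]
ee_rot: [-2.615, 0.0, -1.552]
force: [-2.2, 0.4, 4.0]
width: 0.0008
gripper_force: 2.0
```

Call:
servo_tool --pt "1 0 0 1 0 0 0" --pt "1 0 0 0 0 0 0"

```text
t: 21.55
eef_pos: [0.5549, -0.1389, 0.1485]
ee_rot: [-2.613, 0.0, -1.552]
force: [-6.8, -1.1, 12.3]
width: 0.0008
gripper_force: 7.2
```

```bash
python3 -c "
from h import *
probe(4)"
```

```text
t 21.55 p [ 554.9 -138.9  148.5] rot [-149.7    0.   -88.9] F [-6.8 -1.1 12.3] w 0.0008 g 7.2 q [ 0.11  0.02 -0.88  0.31 -0.16 -0.39]
bore 4 lat x,y mm [0.  0.1] tip depth mm 30.0 Ftool [  1.   -0.3 -14.1]
```

Firm contact came at 50.5 mm from the face (14 N), so pin 4 is home. Pin 5 matched its home position in the same picture. I'll retreat and hand in.

Call:
servo_tool --pt "1 0 0 -3 0 0 0" --pt "1 0 0 -15 0 0 0" --pt "1 0 0 -25 0 0 0" --pt "1 0 0 -25 0 0 0" --pt "1 0 0 -25 0 0 0" --pt "1 0 0 0 0 0 0" --pt "1 0 0 0 0 0 0"

```text
t: 22.13
eef_pos: [0.5073, -0.1396, 0.2288]
ee_rot: [-2.613, 0.001, -1.552]
force: [0.5, 1.2, 0.0]
width: 0.0006
gripper_force: 0.0
```

Run:
```python
from h import *
state()
s=arm.grab_frame('scene'); s0=cv2.imread('pics/scene0.png')[:,:,::-1]
g=cv2.cvtColor(s['color'],cv2.COLOR_RGB2GRAY)
for i in (4,5):
    u=px(s,mouth(i)-D*.05)[0]; x=int(round(u[0])); y=int(u[1]); print(i,u.round(1),g[y-6:y+5,x].tolist())
print(arm.job_done())
```

```text
t 22.13 p [ 507.3 -139.6  228.8] rot [-149.7    0.   -88.9] F [0.5 1.2 0. ] w 0.0006 g 0.0 q [ 0.15 -0.18 -0.77  0.15 -0.46 -0.25]
4 [240.1 287. ] [143, 144, 146, 135, 111, 145, 155, 152, 113, 136, 153]
5 [253.  281.4] [88, 87, 86, 86, 93, 95, 114, 124, 100, 108, 125]
the job is handed in; nothing more can be done
None
```

Bores 4 and 5 are the through-bores, each now holds a gauge pin that appears fully home (pin 4 confirmed by touch, pin 5 by camera only), and the job was handed in at about 22 s; bores 1–3 were not probed, since both through-bores had already been found.

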